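# Check a power module's boss height on the bench gauge

## Robot

A 6-joint arm with a two-finger parallel gripper is mounted at the origin on the work surface. World frame = base frame: x ahead of the robot, y to its left, z up, the work surface at z = 0. Lengths are in m, angles in rad, forces in N, time in s.
With the tool pointing down it reaches from about 0.35 to 0.975 m from the base axis. Payload 4.9 kg.
Tool frame: the origin (TCP) lies on the centre line of the jaws, within the pads' length; the fingertips stand 19 mm ahead of it and the grasp point (between the pads) is the TCP; z points along the fingers, y is the line along which they close (so a half turn about z gives the same grasp; the last joint's range is limited). The gripper opens to 85 mm and grips with 20 to 120 N. Pads are 22 mm wide; open, the fingers measure 114 mm over their backs; the gripper's body (76 mm by 85 mm) begins 54 mm behind the grasp point. The pads swing forward as they close: fully open they stand 13 mm farther back than shut.
Start: joints at [-1.307, 0.053, 1.613, -0, 1.476, -0.119], TCP at [0.233, -0.58, 0.25] pointing down, gripper open.
Joint ranges: [-3.01, 3.01], [-1.01, 2.22], [0.06, 2.58], [-1.02, 4.17], [0.09, 2.62], [-3.14, 3.14]. Speed limits (rad/s): [2.57, 2.57, 3.14, 3.14, 3.14, 3.14].

## Interface

Orientations are given as a unit quaternion [w, x, y, z].
In Python, from plant import state, grab_frame, ticket, spotter gives the robot as it stands.
- The arm moves only by the tool apply_moves, never from a script. Its argument "series" is a list of rows, each an object of numbers: "jaw": the closure, from 0 (fully open) to 1 (shut); "dx", "dy", "dz": the shift along the tool's x, y, z in mm; "turn": the turn about the tool's z in rad. A call has 1 to 5 rows; each row is the pose to reach, as a shift and turn from the pose commanded when the call began, along the tool's axes at that moment; what a row does not reach only later rows make up. A row lasts 1/12 s, in which the tool goes at most 41.7 mm and 7.16 degrees, less where a joint would pass 70% of its speed; a pose out of reach is approached as far as the arm can. A call with a gripper value outside its range is refused whole. The fingers move at their own pace and stop on an object; the grip force is fixed at half the most. Time passes only in rows, so rows that repeat a pose let the fingers close. It gives the time, the measured TCP pose, the force, the opening and the grip force at its end, in the units of the state.
- state(): the state, without advancing time (a new reading comes with each control period).
- grab_frame(name): name is "side" or "top"; returns a dict with "pixels" (400x640x3 uint8, red, green, blue), "mtx" (3x3 intrinsics, pixels), "dist_coeffs" ([k1, k2, p1, p2, k3] as OpenCV has them; the pictures are not rectified), "camera_from_world" (4x4, takes a point from world to camera coordinates). Camera axes: x right, y down, z forward; pixel columns grow to the right and rows downward; lengths in m; the calibration is good to about 2 mm. A picture is of the moment at which its call begins. There is no depth.
- ticket.job_done(): hands the job in; it is judged then, once.
Trained networks look in a picture, given as the dict that the camera call returned (one of the last four; its "shot" number tells which), for a name from the list of things; names that differ only in an ending like _2 or _b are one class to them, and where a whole thing is asked for, a point or a joint stands for the part that bears it (a point fixed in the world has none). Each returns a list of dicts, best first, with "conf" (0 to 1); they miss things now and then, are a little off and sometimes report something else, mostly with a low value. They report only what shows in the picture. A call takes as long as a camera call. They do not tell look-alikes from the thing itself.
- spotter.outline_of(picture, target): "region" (400x640 bool, what is visible of it) and "extent" ([left, top, right, bottom] in pixels, round what is visible of it).
The state is a dict: "time": time; "joint_pos": joint angles; "joint_vel": joint speeds; "joint_efforts": joint torques, N m; "tool_pos": TCP position; "tool_rot": TCP orientation; "contact_force": force on the tool from outside, world axes, zero at the start; "ft_torque": the same for the moment, N m; "gripper_width": opening from 0.0 (shut) to 1.0 (fully open); "grasp_force": force on a finger pad.
Only numpy, scipy, OpenCV 4.12 (cv2) and the standard library are available. Lean on these libraries where they do the work, as an engineer would, in place of code of your own. Each camera call takes 0.05 s, during which the arm holds its last target. There are 200 camera calls.

## Task

Slide the cream perforated power module flat along the bench, with the gauge still raised, until the bare metal boss in the middle of its lid is centred under the foot of the height gauge. Then press the gauge's red cap fully down to its stop so the sprung foot rests on the boss and reads its height, and leave it down like that. Leave the black heat sink where it is.

Things in the scene. Friction and masses are not known exactly. Their poses are not given: they have to be found in the camera images.
- module: Cream perforated power module, a closed box 170 (its x) by 110 (its y) by 48 mm high, about 0.5 kg, loose and flat on the bench, too wide to grasp. A bare aluminium round boss, 56 mm across, 8 mm high, stands in the middle of its lid. Origin: centre of the underside. Starts left or right of the gauge, its long axis roughly pointing to it.
- module_boss (a point): Centre of the boss's top face, 56 mm above the bench, straight above the module's origin.
- heatsink: Black finned heat sink, 140 (its x) by 100 (its y) by 40 mm high, 0.5 kg, loose, on the other side of the gauge. Not to be moved. Origin: centre of the underside.
- gauge: Fixed height gauge. Origin: on the bench straight under the foot; x points to the column. Column base 90 x 100 x 30 mm high, x = 95 to 185 mm; column 26 x 30 mm at x = 135 mm, 271 mm high. Its sliding head carries, above the origin, a 36 mm barrel, 85 mm high, capped by a red disc, the sprung foot below it, and a blue arm to the column. Bare bench below: the module slides in from either side.
- gauge_cap (a point): Centre of the top face of the red cap (56 mm diameter), the place to press. It is 252 mm above the bench with the head fully up, 162 mm fully down, on the axis of the foot.
- gauge_tip (a point): Centre of the underside of the gauge's steel foot (20 mm diameter, on a 10 mm rod). With nothing under it, it is 65 mm below the barrel: 90 mm above the bench with the head fully up, on the bench with the head fully down.
- gauge_head (a joint): How far the gauge's head is lowered, m: 0 fully up, 0.090 at the lower stop. It is stiff (about 6 N) and stays where it is left.
- gauge_foot (a joint): How far the sprung foot is pushed up into the barrel, m: 0 hanging free, at most 0.064. With the head at its lower stop this is the height of whatever is under the foot. The spring is light (1 to 3 N).
Things that resemble listed ones, but are neither listed nor needed, are in the scene too. Of the things that look like the module, take the one that is farthest from the robot's base at the start.

How it is judged:
By the outcome, as a careful person would: the job done as asked, in the order asked, and still so for the second after the job is handed in, with the robot touching nothing.
It also fails if it takes over 58 s, if anything falls off the work surface, if the arm or the gripper's body presses on something with over 40 N, if the wrist force passes 120 N, or if a joint passes its speed limit or range.

## Working session

There is one attempt and no reset: what is moved stays moved. The work goes in short steps, Python scripts to look and compute and a tool call to move; the robot and the scene stay as the last step left them, time stands still between calls to the robot, and variables do not carry over. Pictures are saved under pics/ and viewed, at most 10 in all, crops included, and the job is handed in when it is done.

Besides the shell and the picture viewer there is one more tool, called after ">>>" by a JSON object that holds its "api" and its "payload", one argument or row to a line. apply_moves: Moves the arm, as the interface text tells. Its arguments: {"type":"object","properties":{"series":{"type":"array","items":{"type":"object","properties":{"jaw":{"type":"number"},"dx":{"type":"number"},"dy":{"type":"number"},"dz":{"type":"number"},"turn":{"type":"number"}}}}},"required":["series"]}

```bash
mkdir -p pics; cat > h.py <<'E'
import numpy as np, cv2, pickle
from plant import state, grab_frame, ticket, spotter
def save(n,im): cv2.imwrite('pics/'+n,cv2.cvtColor(im,cv2.COLOR_RGB2BGR))
def proj(f,P):
    T=np.array(f['camera_from_world']);P=np.atleast_2d(np.array(P,float))
    return cv2.projectPoints(P,cv2.Rodrigues(T[:3,:3])[0],T[:3,3],np.array(f['mtx']),np.array(f['dist_coeffs'],float))[0][:,0]
def onplane(f,uv,z):
    T=np.array(f['camera_from_world']);uv=np.array(uv,float).reshape(-1,1,2)
    n=cv2.undistortPoints(uv,np.array(f['mtx']),np.array(f['dist_coeffs'],float))[:,0]
    d=np.c_[n,np.ones(len(n))]@T[:3,:3];c=-T[:3,:3].T@T[:3,3]
    return c+d*((z-c[2])/d[:,2])[:,None]
E
python3 - <<'E'
from h import *
s=state();print(s['time'],s['tool_pos'],s['tool_rot'])
fs={}
for n in('top','side'):
    f=grab_frame(n);fs[n]=f;save(n+'0.png',f['pixels'])
    T=np.array(f['camera_from_world']);print(n,'cam',-T[:3,:3].T@T[:3,3])
    for t in('module','heatsink','gauge','module_boss','gauge_cap'):
        for r in spotter.outline_of(f,t): print(n,t,round(r['conf'],2),r['extent'],r['region'].sum())
pickle.dump(fs,open('f0.pkl','wb'))
E
```

```text
0.0 [ 0.23329666 -0.57920191  0.24907702] [-1.01842503e-03  9.81738572e-01  1.90232317e-01 -6.10700108e-05]
top cam [ 0.27994514 -0.00535377  1.32260512]
top module 0.86 [385.2, 232.1, 452.0, 296.1] 2176
top module 0.78 [336.4, 144.4, 400.0, 190.2] 2110
top heatsink 0.67 [220.2, 131.4, 272.0, 169.2] 1549
top heatsink 0.32 [297.3, 89.7, 324.7, 156.7] 807
top gauge 0.68 [295.5, 84.8, 333.4, 156.0] 1606
top module_boss 0.74 [337.2, 143.0, 398.1, 191.3] 2157
top module_boss 0.59 [183.2, 228.8, 243.8, 297.5] 2269
top module_boss 0.48 [294.7, 83.1, 333.0, 157.1] 1580
top gauge_cap 0.56 [292.8, 90.6, 324.2, 158.8] 917
side cam [0.10562657 0.77803337 0.76362494]
side module 0.92 [281.9, 180.6, 347.9, 238.7] 2495
side module 0.56 [328.2, 340.9, 447.2, 400.0] 4699
side module 0.38 [210.6, 158.4, 288.4, 231.4] 2092
side heatsink 0.76 [189.7, 269.0, 274.9, 343.4] 3546
side gauge 0.81 [204.7, 139.4, 287.2, 254.8] 4226
side module_boss 0.93 [326.0, 345.6, 447.4, 398.4] 4747
side module_boss 0.78 [280.4, 181.5, 351.3, 237.4] 2506
side gauge_cap 0.82 [211.1, 158.0, 286.1, 231.0] 1944
```

View pics/top0.png

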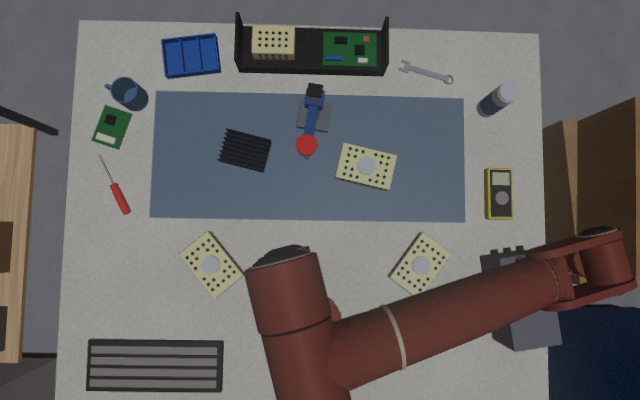

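View pics/side0.png

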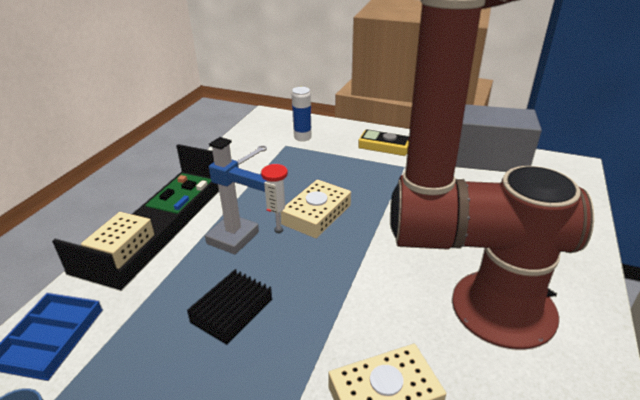

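Top view shows four module look-alikes: (366,166) with boss on the blue mat right of the gauge, (210,264), (420,264) with bosses near the robot, and a box without boss in the rack at (273,41). The one at (366,166) fits: it has the boss, lies beside the gauge with its long axis toward it, and is the farthest of the loose bossed ones. The heat sink is at (245,150) and the gauge cap at (307,145).

```bash
cat >> h.py <<'E'
from scipy.optimize import minimize
def boxpts(p,L,W,H,z0=0):
    c,s=np.cos(p[2]),np.sin(p[2]);return np.array([[p[0]+c*a*L/2-s*b*W/2,p[1]+s*a*L/2+c*b*W/2,z] for a in(-1,1) for b in(-1,1) for z in(z0,z0+H)])
def hullmask(f,P):
    m=np.zeros((1600,2560),np.uint8);h=cv2.convexHull(((proj(f,P)+.5)*4).astype(np.int32));cv2.fillConvexPoly(m,h,1)
    return cv2.resize(m.astype(np.float32),(640,400),interpolation=cv2.INTER_AREA)
def fitbox(items,p0,dims):
    def cost(p): return sum(np.abs(hullmask(f,boxpts(p,*dims))-m).sum()/m.sum() for f,m in items)
    best=None
    for d in (0,.1,-.1):
        r=minimize(cost,[p0[0],p0[1],p0[2]+d],method='Nelder-Mead',options=dict(initial_simplex=np.array([[p0[0]+a,p0[1]+b,p0[2]+d+c] for a,b,c in((0,0,0),(.01,0,0),(0,.01,0),(0,0,.1))]),xatol=1e-4,fatol=1e-4))
        if best is None or r.fun<best.fun: best=r
    return best.x,best.fun
def red(f):
    h=cv2.cvtColor(f['pixels'],cv2.COLOR_RGB2HSV);m=(((h[...,0]<6)|(h[...,0]>174))&(h[...,1]>190)&(h[...,2]>120)).astype(np.uint8)
    return m
def creamfill(f,p,pad=.0):
    "cream+boss region near predicted pose"
    h=cv2.cvtColor(f['pixels'],cv2.COLOR_RGB2HSV)
    pred=cv2.dilate((hullmask(f,boxpts(p,.17,.11,.048))>.5).astype(np.uint8),np.ones((17,17)))
    m=((h[...,0]>14)&(h[...,0]<34)&(h[...,1]>35)&(h[...,2]>60)).astype(np.uint8)&pred
    cs=cv2.findContours(cv2.morphologyEx(m,cv2.MORPH_CLOSE,np.ones((3,3))),cv2.RETR_EXTERNAL,cv2.CHAIN_APPROX_NONE)[0]
    o=np.zeros_like(m);cv2.drawContours(o,[max(cs,key=cv2.contourArea)],-1,1,-1);return o.astype(np.float32)
E
python3 - <<'E'
from h import *
fs=pickle.load(open('f0.pkl','rb'));t,s=fs['top'],fs['side']
g=onplane(t,[366,166],.056)[0];print('mod guess',g)
for uv in [(210,264),(420,264),(273,41)]: print(uv,onplane(t,uv,.05)[0])
p0=[g[0],g[1],0]
# yaw guess: long axis px (341,158)->(392,174)
a=onplane(t,[[341,160],[392,172]],.048);p0[2]=np.arctan2(*(a[1]-a[0])[[1,0]]);
mt,ms=creamfill(t,p0),creamfill(s,p0)
for nm,it in(('both',[(t,mt),(s,ms)]),('top',[(t,mt)]),('side',[(s,ms)])):print(nm,fitbox(it,p0,(.17,.11,.048)))
for nm,f in fs.items():
    n,l,st,c=cv2.connectedComponentsWithStats(red(f))
    for i in range(1,n):
        if st[i,4]>60: print(nm,'red',st[i],c[i],onplane(f,c[i],.252)[0])
# gauge base and heatsink
for uv in [(315,90),(300,104),(333,101),(329,130),(298,123)]: print(uv,onplane(t,uv,.03)[0])
for f,n in((t,'t'),(s,'s')):
  r=[r for r in spotter.outline_of(f,'heatsink')][:1] if 0 else []
h=onplane(t,[245,150],.04)[0];print('hs',h)
big=cv2.resize(t['pixels'][75:215,210:410],(800,560),interpolation=cv2.INTER_CUBIC);save('crop1.png',big)
E
```

```text
mod guess [ 0.48415957 -0.16888191  0.056     ]
(210, 264) [0.18561193 0.28831197 0.05      ]
(420, 264) [ 0.19302382 -0.33340704  0.05      ]
(273, 41) [0.86998161 0.12075176 0.05      ]
both (array([ 0.48689179, -0.17103737, -1.79163595]), np.float64(0.11373120546340942))
top (array([ 0.48691331, -0.16985393, -1.79205926]), np.float64(0.05853418633341789))
side (array([ 0.48514761, -0.17202447, -1.77071066]), np.float64(0.04874999821186066))
side red [262 165  25  16 306] [273.91176471 172.30065359] [0.4910076 0.0402758 0.252    ]
(315, 90) [ 0.7241977  -0.01167012  0.03      ]
(300, 104) [0.67842323 0.03405075 0.03      ]
(333, 101) [ 0.69047593 -0.06817005  0.03      ]
(329, 130) [ 0.59837536 -0.05694642  0.03      ]
(298, 123) [0.6182364  0.03903062 0.03      ]
hs [0.52862871 0.19751229 0.04      ]
```

View pics/crop1.png

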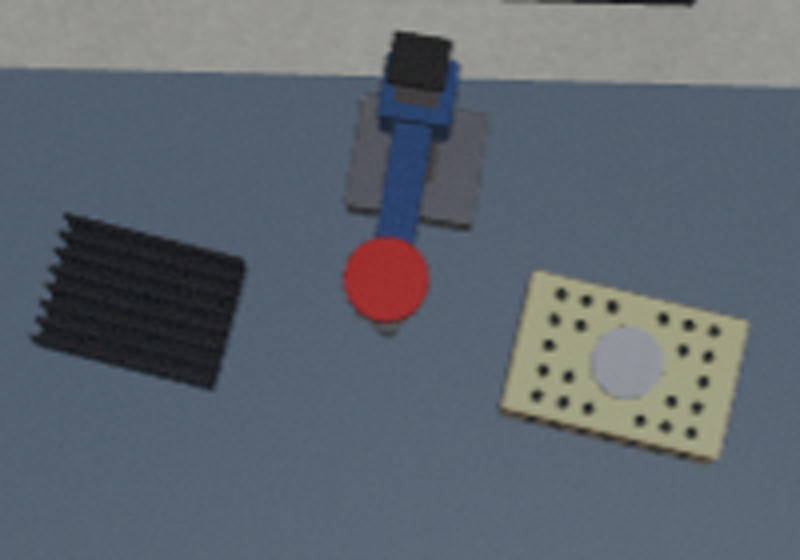

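The crop shows the target module with its bare boss at crop (627,362), the cap at (386,279), the heat sink on the left, clear of the path. Confirmed.

```bash
cat >> h.py <<'E'
def red2(f,box):
    h=f['pixels'].astype(int);m=((h[...,0]>2.2*h[...,1])&(h[...,0]>2.2*h[...,2])&(h[...,0]>90)).astype(np.uint8)
    k=np.zeros_like(m);l,t,r,b=box;k[t:b,l:r]=m[t:b,l:r];return k
def circ(x,y,z,r): 
    a=np.linspace(0,2*np.pi,40);return np.c_[x+r*np.cos(a),y+r*np.sin(a),z+0*a]
def fitcyl(items,p0,r,z0,z1):
    def cost(p): return sum(np.abs(hullmask(f,np.r_[circ(p[0],p[1],z0,r),circ(p[0],p[1],z1,r)])-m).sum()/m.sum() for f,m in items)
    q=minimize(cost,p0,method='Nelder-Mead',options=dict(initial_simplex=[p0,[p0[0]+.01,p0[1]],[p0[0],p0[1]+.01]],xatol=1e-4,fatol=1e-4));return q.x,q.fun
def boss(f,p):
    h=cv2.cvtColor(f['pixels'],cv2.COLOR_RGB2HSV)
    pred=(hullmask(f,circ(p[0],p[1],.052,.036))>.5).astype(np.uint8)
    m=((h[...,1]<45)&(h[...,2]>110)).astype(np.uint8)&pred;return m.astype(np.float32)
E
python3 - <<'E'
from h import *
fs=pickle.load(open('f0.pkl','rb'));t,s=fs['top'],fs['side']
rt,rs=red2(t,(285,120,330,165)).astype(np.float32),red2(s,(250,155,300,195)).astype(np.float32)
print(rt.sum(),rs.sum())
p0=[.49,.03]
for th in(.006,.01,.014):
  for nm,it in(('both',[(t,rt),(s,rs)]),('top',[(t,rt)]),('side',[(s,rs)])):print(th,nm,fitcyl(it,p0,.028,.252-th,.252))
b=[.486,-.171]
bt,bs=boss(t,b),boss(s,b)
for nm,it in(('both',[(t,bt),(s,bs)]),('top',[(t,bt)]),('side',[(s,bs)])):print('boss',nm,fitcyl(it,b,.028,.048,.056))
E
```

```text
336.0 346.0
0.006 both (array([0.50420686, 0.01256519]), np.float64(1.1601476669311523))
0.006 top (array([0.50496101, 0.01048233]), np.float64(0.1579241007566452))
0.006 side (array([0.49394249, 0.03464888]), np.float64(0.1479407548904419))
0.01 both (array([0.5043565 , 0.01244212]), np.float64(1.063999891281128))
0.01 top (array([0.50625755, 0.00986008]), np.float64(0.173921138048172))
0.01 side (array([0.49642597, 0.03156624]), np.float64(0.2677023112773895))
0.014 both (array([0.50373352, 0.01310307]), np.float64(0.9697714447975159))
0.014 top (array([0.5055304 , 0.00929321]), np.float64(0.193452388048172))
0.014 side (array([0.49904917, 0.02345809]), np.float64(0.38204479217529297))
boss both (array([ 0.48680077, -0.17103984]), np.float64(0.22574913501739502))
boss top (array([ 0.48796991, -0.17028772]), np.float64(0.12770061194896698))
boss side (array([ 0.48573065, -0.17177785]), np.float64(0.08316928893327713))
```

```bash
python3 - <<'E'
from h import *
fs=pickle.load(open('f0.pkl','rb'));t,s=fs['top'],fs['side']
rt,rs=red2(t,(285,120,330,165)).astype(np.float32),red2(s,(250,155,300,195)).astype(np.float32)
for th in(.006,.01,.014):
  best=min(((sum(fitcyl([(f,m)],[.505,.01],.028,z-th,z)[1] for f,m in())+fitcyl([(t,rt),(s,rs)],[.505,.01],.028,z-th,z)[1]),z) for z in np.arange(.20,.262,.003))
  print(th,best,fitcyl([(t,rt),(s,rs)],[.505,.01],.028,best[1]-th,best[1]))
# column top: visible black cap in top & foot bottom in side
print('foot side',onplane(s,[279,233],.0)[0],proj(s,[[.505,.0105,z] for z in(0,.06,.075,.09)]))
print('column', proj(t,[[.64,-.005,.271]]),onplane(t,[[315,90]],.271))
big=cv2.resize(s['pixels'][130:260,200:360],(800,600)[:1]+(650,) if 0 else (738,600),interpolation=cv2.INTER_CUBIC);save('crop2.png',big)
E
```

```text
0.006 (np.float64(0.23979514837265015), np.float64(0.23300000000000004)) (array([0.50849658, 0.00912683]), np.float64(0.23979514837265015))
0.01 (np.float64(0.3380061984062195), np.float64(0.23600000000000004)) (array([0.50863655, 0.01032694]), np.float64(0.3380061984062195))
0.014 (np.float64(0.4842061996459961), np.float64(0.23600000000000004)) (array([0.50934084, 0.00895754]), np.float64(0.4842061996459961))
foot side [ 0.5454384 -0.0653088  0.       ] [[281.13118522 255.66787294]
 [279.59104262 236.01680749]
 [279.1904377  230.9101299 ]
 [278.78329403 225.72210182]]
column [[312.82083986  90.47204098]] [[ 0.64136895 -0.01049247  0.271     ]]
```

View pics/crop2.png

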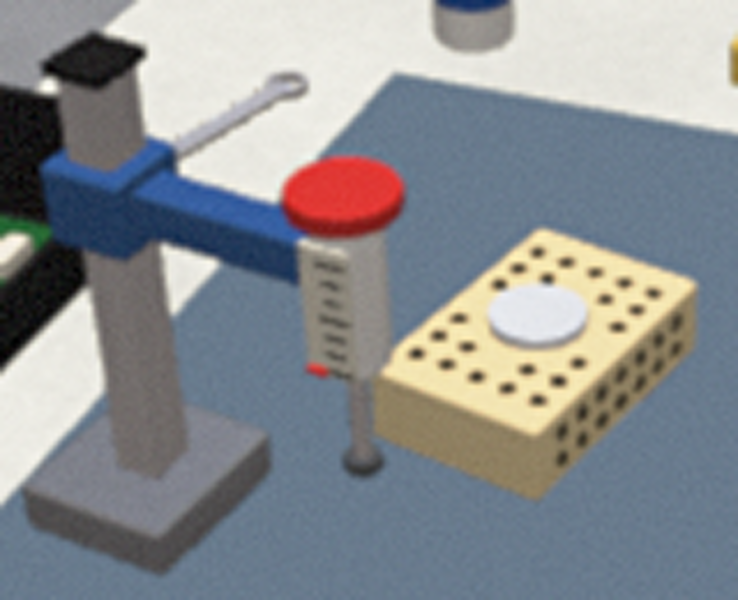

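Side crop: the foot hangs at crop (362,470) and the cap at (343,195). Triangulation puts the cap at z≈0.235, so the head starts lowered about 17 mm; the foot still clears the 56 mm boss by about 15 mm.

```bash
cat >> h.py <<'E'
from scipy.spatial.transform import Rotation as Ro
def delta(x,y,z,ya=None):
    s=state();w,a,b,c=s['tool_rot'];R=Ro.from_quat([a,b,c,w]).as_matrix()
    d=R.T@(np.array([x,y,z])-s['tool_pos'])*1000;cur=np.arctan2(R[1,1],R[0,1])
    tn=0 if ya is None else -((ya-cur+np.pi)%(2*np.pi)-np.pi)
    print('t',round(s['time'],2),'pos',np.round(s['tool_pos'],4),'yang',round(cur,3),'F',np.round(s['contact_force'],1),'-> dx dy dz',np.round(d,1),'turn',round(tn,3))
E
python3 - <<'E'
from h import *
delta(.4595,-.2926,.15,-.221)
fs=pickle.load(open('f0.pkl','rb'));t=fs['top']
c=onplane(t,[[296.75,127],[327.5,132],[332,103],[300.5,99.5]],.03)
print(c.mean(0)); u=(c[2]+c[3]-c[0]-c[1])[:2];u/=np.linalg.norm(u);print('axis from base',c.mean(0)[:2]-.14*u,np.arctan2(u[1],u[0]))
rt=red2(t,(285,120,330,165)).astype(np.float32);print(fitcyl([(t,rt)],[.505,.01],.028,.229,.235))
E
```

```text
t 0.6 pos [ 0.2334 -0.5798  0.2503] yang -1.188 F [ 0.6  0.1 -0.1] -> dx dy dz [ 317.  -182.   100.3] turn -0.967
[ 0.64358868 -0.01053204  0.03      ]
axis from base [0.50468683 0.0069687 ] -0.12533316013126652
(array([0.50936658, 0.01031488]), np.float64(0.1223958358168602))
```

>>> {"api": "apply_moves", "payload": {
  "series": [
    {"dx":32,"dy":-18,"dz":0,"turn":-0.11,"jaw":0.3},
    {"dx":64,"dy":-37,"dz":0,"turn":-0.22,"jaw":0.3},
    {"dx":96,"dy":-55,"dz":0,"turn":-0.33,"jaw":0.3},
    {"dx":128,"dy":-74,"dz":0,"turn":-0.44,"jaw":0.3},
    {"dx":160,"dy":-92,"dz":0,"turn":-0.55,"jaw":0.3}
  ]
}}

```text
time: 1.02
tool_pos: [0.3482, -0.4332, 0.2504]
tool_rot: [0.0, 0.892, 0.452, 0.0]
contact_force: [1.2, -0.1, -0.4]
gripper_width: 0.701
grasp_force: 0.0
```

```bash
python3 -c "
from h import *
delta(.4595,-.2926,.15,-.221)"
```

```text
t 1.02 pos [ 0.3482 -0.4332  0.2504] yang -0.633 F [ 1.2 -0.1 -0.4] -> dx dy dz [179.2   6.5 100.4] turn -0.412
```

>>> {"api": "apply_moves", "payload": {
  "series": [
    {"dx":36,"dy":1,"dz":0,"turn":-0.1},
    {"dx":72,"dy":3,"dz":0,"turn":-0.2},
    {"dx":108,"dy":4,"dz":0,"turn":-0.3},
    {"dx":144,"dy":5,"dz":20,"turn":-0.412},
    {"dx":179,"dy":6,"dz":40,"turn":-0.412}
  ]
}}

```text
invalid input at $.series[0]: expected keys jaw, dx, dy, dz, turn
```

```bash
python3 -c "
from h import *
delta(.4595,-.2926,.04,-.221)"
```

```text
t 1.02 pos [ 0.3482 -0.4332  0.2504] yang -0.633 F [ 1.2 -0.1 -0.4] -> dx dy dz [179.2   6.5 210.4] turn -0.412
```

>>> {"api": "apply_moves", "payload": {
  "series": [
    {"dx":36,"dy":1,"dz":0,"turn":-0.1,"jaw":0.3},
    {"dx":72,"dy":3,"dz":0,"turn":-0.2,"jaw":0.3},
    {"dx":108,"dy":4,"dz":0,"turn":-0.3,"jaw":0.3},
    {"dx":144,"dy":5,"dz":20,"turn":-0.412,"jaw":0.3},
    {"dx":179,"dy":6,"dz":40,"turn":-0.412,"jaw":0.3}
  ]
}}

```text
time: 1.43
tool_pos: [0.4608, -0.2936, 0.2121]
tool_rot: [0.002, 0.781, 0.624, 0.001]
contact_force: [0.9, -1.2, -0.5]
gripper_width: 0.702
grasp_force: 0.0
```

```bash
python3 - <<'E'
from h import *
delta(.4595,-.2926,.04,-.221)
t=grab_frame('top');s=grab_frame('side')
save('mid1.png',np.hstack([cv2.resize(t['pixels'][60:310,290:610],(400,312)),cv2.resize(s['pixels'][100:300,170:426],(400,312))]))
E
```

```text
t 1.43 pos [ 0.4608 -0.2936  0.2121] yang -0.222 F [ 0.9 -1.2 -0.5] -> dx dy dz [  1.1  -2.3 172.1] turn -0.001
```

View pics/mid1.png

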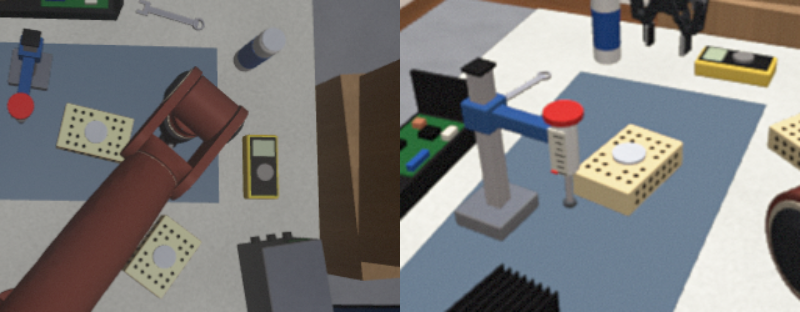

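Left half: wrist behind the module at crop (190,115). Right half: open fingers at crop (665,40), clear of everything. Descend.

>>> {"api": "apply_moves", "payload": {
  "series": [
    {"dx":0,"dy":0,"dz":35,"turn":0,"jaw":0.3},
    {"dx":0,"dy":0,"dz":70,"turn":0,"jaw":0.3},
    {"dx":0,"dy":0,"dz":110,"turn":0,"jaw":0.3},
    {"dx":0,"dy":0,"dz":145,"turn":0,"jaw":0.3},
    {"dx":0,"dy":0,"dz":172,"turn":0,"jaw":0.3}
  ]
}}

```text
time: 1.95
tool_pos: [0.4577, -0.2942, 0.0357]
tool_rot: [-0.001, 0.783, 0.623, -0.0]
contact_force: [0.1, -0.1, -0.3]
gripper_width: 0.701
grasp_force: 0.0
```

```bash
python3 - <<'E'
from h import *
u=np.array([.507-.4868,.009+.1706]);print(u)
p=np.array([.4682,-.2536])-.012*np.array([.219,.976])
print('contact');delta(*p,.04,-.221)
print('near end');delta(*(p+u*.8),.04,-.221)
E
```

```text
[0.0202 0.1796]
contact
t 1.95 pos [ 0.4577 -0.2942  0.0357] yang -0.227 F [ 0.1 -0.1 -0.3] -> dx dy dz [29.9  1.2 -4.2] turn -0.006
near end
t 1.95 pos [ 0.4577 -0.2942  0.0357] yang -0.227 F [ 0.1 -0.1 -0.3] -> dx dy dz [173.6 -15.3  -4.1] turn -0.006
```

>>> {"api": "apply_moves", "payload": {
  "series": [
    {"dx":12,"dy":1,"dz":-2,"turn":0,"jaw":0.3},
    {"dx":22,"dy":1,"dz":-4,"turn":0,"jaw":0.3},
    {"dx":30,"dy":1,"dz":-4,"turn":0,"jaw":0.3},
    {"dx":40,"dy":0,"dz":-4,"turn":0,"jaw":0.3},
    {"dx":50,"dy":-1,"dz":-4,"turn":0,"jaw":0.3}
  ]
}}

```text
time: 2.37
tool_pos: [0.4713, -0.2464, 0.0456]
tool_rot: [0.003, 0.782, 0.623, 0.0]
contact_force: [-0.4, -4.3, 2.5]
gripper_width: 0.7
grasp_force: 2.0
```

>>> {"api": "apply_moves", "payload": {
  "series": [
    {"dx":10,"dy":-1,"dz":0,"turn":0,"jaw":0.3},
    {"dx":20,"dy":-2,"dz":0,"turn":0,"jaw":0.3},
    {"dx":30,"dy":-3,"dz":0,"turn":0,"jaw":0.3},
    {"dx":40,"dy":-4,"dz":0,"turn":0,"jaw":0.3},
    {"dx":50,"dy":-5,"dz":0,"turn":0,"jaw":0.3}
  ]
}}

```text
time: 2.78
tool_pos: [0.4757, -0.1947, 0.0426]
tool_rot: [0.0, 0.782, 0.623, 0.0]
contact_force: [-0.1, -3.8, 2.4]
gripper_width: 0.704
grasp_force: 2.0
```

```bash
cat > look.py <<'E'
from h import *
import sys
t=grab_frame('top');s=grab_frame('side');st=state()
g=np.array(eval(sys.argv[1]))
mt,ms=creamfill(t,g),creamfill(s,g)
print('top',fitbox([(t,mt)],g,(.17,.11,.048)));print('side',fitbox([(s,ms)],g,(.17,.11,.048)))
for n,f in(('top',t),('side',s)): m=boss(f,g);print('boss',n,m.sum(),fitcyl([(f,m)],list(g[:2]),.028,.048,.056))
for n,f,b in(('t',t,(285,120,330,165)),('s',s,(250,155,300,195))):
    r=red2(f,b);m=cv2.moments(r,True);print('red',n,m['m00'],m['m10']/m['m00'],m['m01']/m['m00'])
save(sys.argv[2],np.hstack([cv2.resize(t['pixels'][60:260,230:486],(400,312)),cv2.resize(s['pixels'][100:300,170:426],(400,312))]))
delta(*st['tool_pos'])
E
python3 look.py "[.495,-.10,1.35]" mid2.png
```

```text
top (array([ 0.49713871, -0.09837851,  1.33208859]), np.float64(0.45546025037765503))
side (array([ 0.4957818 , -0.10003138,  1.35941916]), np.float64(0.044496335089206696))
boss top 317.0 (array([ 0.49737554, -0.0996534 ]), np.float64(0.10508675128221512))
boss side 286.0 (array([ 0.49559261, -0.10003399]), np.float64(0.07910839468240738))
red t 335.0 306.11641791044775 144.3820895522388
red s 346.0 274.0635838150289 172.23699421965318
t 2.88 pos [ 0.4749 -0.1931  0.0414] yang -0.225 F [-0.2  0.4  0.2] -> dx dy dz [0. 0. 0.] turn 0
```

View pics/mid2.png

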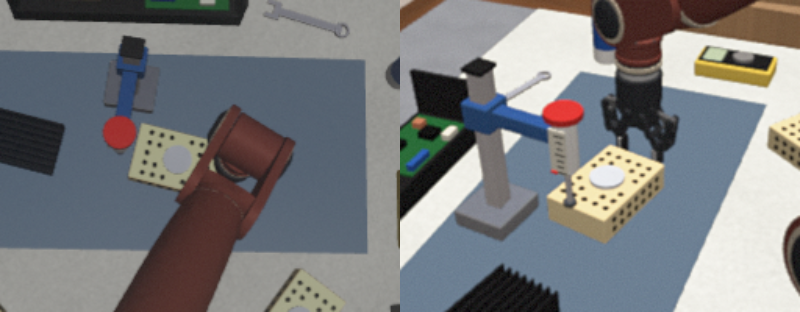

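Module tracks the push without turning: boss at (0.4965,-0.100), wrist well clear of and above the gauge. Continue.

>>> {"api": "apply_moves", "payload": {
  "series": [
    {"dx":10,"dy":-1,"dz":0,"turn":0,"jaw":0.3},
    {"dx":20,"dy":-3,"dz":0,"turn":0,"jaw":0.3},
    {"dx":30,"dy":-4,"dz":0,"turn":0,"jaw":0.3},
    {"dx":40,"dy":-5,"dz":0,"turn":0,"jaw":0.3},
    {"dx":50,"dy":-6.5,"dz":0,"turn":0,"jaw":0.3}
  ]
}}

```text
time: 3.3
tool_pos: [0.48, -0.1441, 0.0418]
tool_rot: [-0.001, 0.782, 0.623, -0.0]
contact_force: [0.7, -1.4, -0.1]
gripper_width: 0.7
grasp_force: 0.9
```

>>> {"api": "apply_moves", "payload": {
  "series": [
    {"dx":10,"dy":-1,"dz":0,"turn":0,"jaw":0.3},
    {"dx":20,"dy":-3,"dz":0,"turn":0,"jaw":0.3},
    {"dx":30,"dy":-4,"dz":0,"turn":0,"jaw":0.3},
    {"dx":38,"dy":-5,"dz":0,"turn":0,"jaw":0.3},
    {"dx":44,"dy":-6,"dz":0,"turn":0,"jaw":0.3}
  ]
}}

```text
time: 3.72
tool_pos: [0.4844, -0.1001, 0.0423]
tool_rot: [-0.0, 0.782, 0.623, 0.0]
contact_force: [-0.6, -2.2, -1.8]
gripper_width: 0.7
grasp_force: 0.9
```

```bash
python3 look.py "[.505,-.005,1.35]" mid3.png
```

```text
top (array([0.5030645 , 0.01259003, 1.19185467]), np.float64(1.9899755716323853))
side (array([ 0.50496735, -0.00710471,  1.34751807]), np.float64(0.16285857558250427))
boss top 215.0 (array([ 0.50508558, -0.00611688]), np.float64(0.41889533400535583))
boss side 314.0 (array([ 0.50495848, -0.00660587]), np.float64(0.18212579190731049))
red t 334.0 305.97305389221555 144.38023952095807
red s 346.0 274.0606936416185 172.242774566474
t 3.82 pos [ 0.4845 -0.1     0.0423] yang -0.225 F [-0.   0.6  0.3] -> dx dy dz [0. 0. 0.] turn 0
```

View pics/mid3.png

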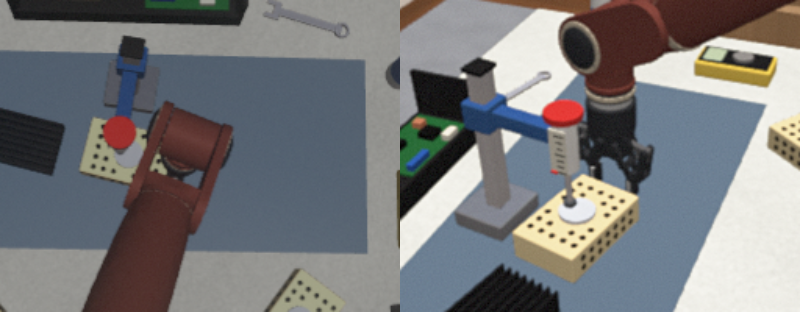

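Foot at crop (569,203) is over the near edge of the boss (577,210); about 15 mm still to go.

>>> {"api": "apply_moves", "payload": {
  "series": [
    {"dx":5,"dy":0,"dz":0,"turn":0,"jaw":0.3},
    {"dx":9,"dy":-0.5,"dz":0,"turn":0,"jaw":0.3},
    {"dx":12,"dy":-1,"dz":0,"turn":0,"jaw":0.3},
    {"dx":14,"dy":-1,"dz":0,"turn":0,"jaw":0.3},
    {"dx":15,"dy":-1,"dz":0,"turn":0,"jaw":0.3}
  ]
}}

```text
time: 4.23
tool_pos: [0.4869, -0.0864, 0.0425]
tool_rot: [0.0, 0.782, 0.623, -0.0]
contact_force: [-0.8, -2.4, 0.7]
gripper_width: 0.699
grasp_force: 1.3
```

```bash
python3 look.py "[.507,.009,1.35]" mid4.png; python3 - <<'E'
from h import *
s=grab_frame('side')
save('crop3.png',cv2.resize(s['pixels'][160:260,230:330],(600,600),interpolation=cv2.INTER_CUBIC))
for z in(.066,.07,.075):
  for q in((.507,.009),(.509,.010),(.505,.007)): print(z,q,(proj(s,[[*q,z]])[0]-[230,160])*6+2.5)
E
```

```text
top (array([0.50648769, 0.01188725, 1.29075521]), np.float64(1.751201868057251))
side (array([0.50663372, 0.00674847, 1.35066159]), np.float64(0.1657314896583557))
boss top 168.0 (array([0.50698598, 0.00948311]), np.float64(0.7410714030265808))
boss side 326.0 (array([0.50675725, 0.00644082]), np.float64(0.14167945086956024))
red t 333.0 306.009009009009 144.41141141141142
red s 356.0 274.40449438202245 172.17134831460675
t 4.33 pos [ 0.4869 -0.0863  0.0424] yang -0.226 F [-0.  -2.   0.4] -> dx dy dz [0. 0. 0.] turn 0
0.066 (0.507, 0.009) [295.95521906 442.94477569]
0.066 (0.509, 0.01) [290.07104021 443.38628077]
0.066 (0.505, 0.007) [302.93309345 440.94763032]
0.07 (0.507, 0.009) [295.30829008 434.77522613]
0.07 (0.509, 0.01) [289.41161054 435.21589542]
0.07 (0.505, 0.007) [302.30138736 432.78137256]
0.075 (0.507, 0.009) [294.49570757 424.51495089]
0.075 (0.509, 0.01) [288.58332563 424.95456014]
0.075 (0.505, 0.007) [301.50792899 422.52527456]
```

View pics/crop3.png

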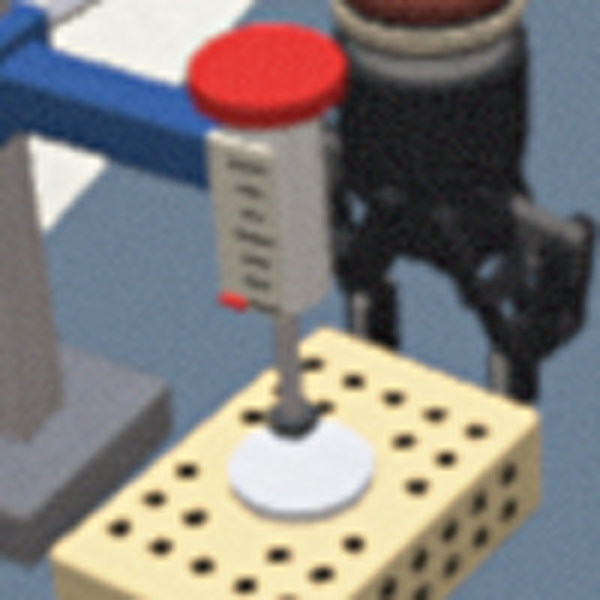

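Foot at crop (293,427) hangs ~16 mm above the boss (ellipse centre (301,466)); dropped to boss height it lands within about 2–3 mm of centre. A final 2.5 mm nudge, then back off and up.

>>> {"api": "apply_moves", "payload": {
  "series": [
    {"dx":1.5,"dy":0,"dz":0,"turn":0,"jaw":0.3},
    {"dx":2.5,"dy":0,"dz":0,"turn":0,"jaw":0.3},
    {"dx":2.5,"dy":0,"dz":0,"turn":0,"jaw":0.3},
    {"dx":-15,"dy":0,"dz":0,"turn":0,"jaw":0.3},
    {"dx":-50,"dy":0,"dz":0,"turn":0,"jaw":0.3}
  ]
}}

```text
time: 4.8
tool_pos: [0.4757, -0.133, 0.042]
tool_rot: [-0.001, 0.781, 0.624, 0.001]
contact_force: [1.0, -0.4, -0.5]
gripper_width: 0.703
grasp_force: 0.0
```

>>> {"api": "apply_moves", "payload": {
  "series": [
    {"dx":-40,"dy":0,"dz":0,"turn":0,"jaw":0.3},
    {"dx":-80,"dy":0,"dz":-10,"turn":0,"jaw":1},
    {"dx":-115,"dy":0,"dz":-40,"turn":0,"jaw":1},
    {"dx":-120,"dy":0,"dz":-80,"turn":0,"jaw":1},
    {"dx":-120,"dy":0,"dz":-120,"turn":0,"jaw":1}
  ]
}}

```text
time: 5.22
tool_pos: [0.447, -0.2531, 0.1617]
tool_rot: [-0.002, 0.784, 0.621, 0.0]
contact_force: [0.8, 0.5, 0.3]
gripper_width: 0.131
grasp_force: 0.0
```

```bash
python3 look.py "[.508,.009,1.35]" mid5.png; python3 - <<'E'
from h import *
t=grab_frame('top');s=grab_frame('side')
rt,rs=red2(t,(285,120,330,165)).astype(np.float32),red2(s,(250,155,300,190)).astype(np.float32)
n,l,stt,c=cv2.connectedComponentsWithStats(rs.astype(np.uint8));rs=(l==1+stt[1:,4].argmax()).astype(np.float32)
for z in(.232,.234,.236): print(z,fitcyl([(t,rt),(s,rs)],[.507,.01],.028,z-.006,z),fitcyl([(t,rt)],[.507,.01],.028,z-.006,z),fitcyl([(s,rs)],[.507,.01],.028,z-.006,z))
delta(.5075,.009,.33)
E
```

```text
top (array([0.50852199, 0.01102086, 1.3494816 ]), np.float64(0.39820846915245056))
side (array([0.50775516, 0.00839406, 1.35568437]), np.float64(0.17469632625579834))
boss top 192.0 (array([0.50622746, 0.01105678]), np.float64(0.6266276240348816))
boss side 333.0 (array([0.50770191, 0.00959783]), np.float64(0.12180931121110916))
red t 332.0 305.9879518072289 144.38253012048193
red s 346.0 274.0635838150289 172.23699421965318
t 5.32 pos [ 0.4525 -0.2553  0.1705] yang -0.228 F [ 0.6 -1.5  1. ] -> dx dy dz [0. 0. 0.] turn 0
0.232 (array([0.50928816, 0.00845712]), np.float64(0.28271329402923584)) (array([0.51061365, 0.01038833]), np.float64(0.1354166716337204)) (array([0.50821777, 0.00600049]), np.float64(0.08897694200277328))
0.234 (array([0.50826106, 0.0091212 ]), np.float64(0.25405097007751465)) (array([0.51022524, 0.00980644]), np.float64(0.13958333432674408)) (array([0.50663821, 0.00881105]), np.float64(0.09311959892511368))
0.236 (array([0.50782452, 0.01107365]), np.float64(0.28305497765541077)) (array([0.50920756, 0.01037833]), np.float64(0.14450757205486298)) (array([0.50476978, 0.01142883]), np.float64(0.09978386014699936))
t 5.42 pos [ 0.4496 -0.2524  0.1637] yang -0.226 F [ 0.2  0.3 -1.6] -> dx dy dz [ 267.7   -1.6 -166.4] turn 0
```

Module boss ≈(0.508,0.0095), cap axis ≈(0.508,0.009): centred. Now over the cap with closed fingers.

>>> {"api": "apply_moves", "payload": {
  "series": [
    {"dx":0,"dy":0,"dz":-40,"turn":0,"jaw":1},
    {"dx":0,"dy":0,"dz":-80,"turn":0,"jaw":1},
    {"dx":10,"dy":0,"dz":-120,"turn":0,"jaw":1},
    {"dx":40,"dy":0,"dz":-145,"turn":0,"jaw":1},
    {"dx":80,"dy":0,"dz":-145,"turn":0,"jaw":1}
  ]
}}

```text
time: 5.83
tool_pos: [0.4683, -0.1751, 0.3123]
tool_rot: [0.004, 0.783, 0.622, 0.002]
contact_force: [0.9, -0.4, 0.2]
gripper_width: -0.002
grasp_force: 0.0
```

```bash
python3 -c "
from h import *
delta(.508,.009,.31)"
```

```text
t 5.83 pos [ 0.4683 -0.1751  0.3123] yang -0.229 F [ 0.9 -0.4  0.2] -> dx dy dz [188.3  -3.2   1.9] turn 0
```

>>> {"api": "apply_moves", "payload": {
  "series": [
    {"dx":40,"dy":-1,"dz":0,"turn":0,"jaw":1},
    {"dx":80,"dy":-1,"dz":0,"turn":0,"jaw":1},
    {"dx":120,"dy":-2,"dz":0,"turn":0,"jaw":1},
    {"dx":160,"dy":-3,"dz":0,"turn":0,"jaw":1},
    {"dx":188,"dy":-3,"dz":0,"turn":0,"jaw":1}
  ]
}}

```text
time: 6.25
tool_pos: [0.5049, 0.0136, 0.3042]
tool_rot: [-0.002, 0.781, 0.624, -0.001]
contact_force: [-0.1, -0.4, -0.8]
gripper_width: 0.0
grasp_force: 0.0
```

```bash
python3 - <<'E'
from h import *
s=grab_frame('side');save('press0.png',cv2.resize(s['pixels'][60:260,170:426],(640,500),interpolation=cv2.INTER_CUBIC))
delta(.508,.009,.26)
E
```

```text
t 6.3 pos [0.5055 0.0168 0.3041] yang -0.22 F [-1.4  2.1 -0.3] -> dx dy dz [-7.2  4.4 44.1] turn 0
```

View pics/press0.png

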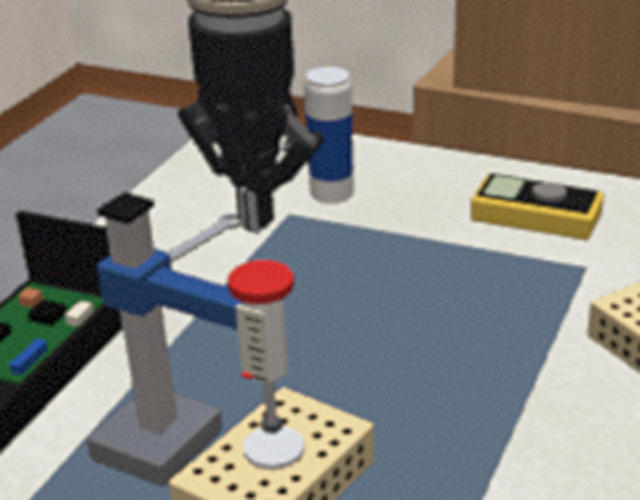

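Closed fingers at crop (255,215) stand above the cap at (262,280). Settle and descend.

>>> {"api": "apply_moves", "payload": {
  "series": [
    {"dx":0,"dy":0,"dz":0,"turn":0,"jaw":1},
    {"dx":0,"dy":0,"dz":10,"turn":0,"jaw":1},
    {"dx":0,"dy":0,"dz":20,"turn":0,"jaw":1},
    {"dx":0,"dy":0,"dz":30,"turn":0,"jaw":1},
    {"dx":0,"dy":0,"dz":30,"turn":0,"jaw":1}
  ]
}}

```text
time: 6.72
tool_pos: [0.5041, 0.009, 0.2727]
tool_rot: [-0.002, 0.783, 0.622, -0.002]
contact_force: [-0.5, -0.4, 0.2]
gripper_width: -0.005
grasp_force: 0.0
```

```bash
python3 -c "
from h import *
for _ in range(3): grab_frame('top');delta(.508,.009,.257)"
```

```text
t 6.77 pos [0.5046 0.009  0.2742] yang -0.228 F [ 0.1 -0.1 -0.3] -> dx dy dz [ 0.8  3.4 17.1] turn 0
t 6.82 pos [0.5052 0.0091 0.2755] yang -0.228 F [-0.3  0.1  0.2] -> dx dy dz [ 0.6  2.8 18.5] turn 0
t 6.87 pos [0.5056 0.0091 0.2765] yang -0.227 F [-0.6  0.2  0.4] -> dx dy dz [ 0.4  2.4 19.5] turn 0
```

>>> {"api": "apply_moves", "payload": {
  "series": [
    {"dx":0,"dy":2.5,"dz":8,"turn":0,"jaw":1},
    {"dx":0,"dy":2.5,"dz":16,"turn":0,"jaw":1},
    {"dx":0,"dy":2.5,"dz":22,"turn":0,"jaw":1},
    {"dx":0,"dy":2.5,"dz":28,"turn":0,"jaw":1},
    {"dx":0,"dy":2.5,"dz":34,"turn":0,"jaw":1}
  ]
}}

```text
time: 7.28
tool_pos: [0.5084, 0.009, 0.2434]
tool_rot: [0.0, 0.782, 0.623, 0.0]
contact_force: [-2.4, -0.9, 5.1]
gripper_width: -0.004
grasp_force: 2.7
```

>>> {"api": "apply_moves", "payload": {
  "series": [
    {"dx":0,"dy":0,"dz":6,"turn":0,"jaw":1},
    {"dx":0,"dy":0,"dz":12,"turn":0,"jaw":1},
    {"dx":0,"dy":0,"dz":18,"turn":0,"jaw":1},
    {"dx":0,"dy":0,"dz":24,"turn":0,"jaw":1},
    {"dx":0,"dy":0,"dz":30,"turn":0,"jaw":1}
  ]
}}

```text
time: 7.7
tool_pos: [0.5085, 0.009, 0.214]
tool_rot: [0.001, 0.782, 0.623, 0.0]
contact_force: [-3.0, -1.1, 7.0]
gripper_width: -0.001
grasp_force: 3.8
```

Pressing at ~7 N as expected; stop is at TCP z≈0.181.

>>> {"api": "apply_moves", "payload": {
  "series": [
    {"dx":0,"dy":0,"dz":6,"turn":0,"jaw":1},
    {"dx":0,"dy":0,"dz":12,"turn":0,"jaw":1},
    {"dx":0,"dy":0,"dz":18,"turn":0,"jaw":1},
    {"dx":0,"dy":0,"dz":23,"turn":0,"jaw":1},
    {"dx":0,"dy":0,"dz":27,"turn":0,"jaw":1}
  ]
}}

```text
time: 8.12
tool_pos: [0.5084, 0.009, 0.1869]
tool_rot: [0.0, 0.782, 0.623, -0.0]
contact_force: [-2.7, -1.0, 8.8]
gripper_width: -0.001
grasp_force: 4.0
```

>>> {"api": "apply_moves", "payload": {
  "series": [
    {"dx":0,"dy":0,"dz":1,"turn":0,"jaw":1},
    {"dx":0,"dy":0,"dz":2,"turn":0,"jaw":1},
    {"dx":0,"dy":0,"dz":3,"turn":0,"jaw":1},
    {"dx":0,"dy":0,"dz":4,"turn":0,"jaw":1},
    {"dx":0,"dy":0,"dz":4,"turn":0,"jaw":1}
  ]
}}

```text
time: 8.53
tool_pos: [0.5085, 0.009, 0.1829]
tool_rot: [0.0, 0.782, 0.623, -0.0]
contact_force: [-2.4, -0.8, 5.2]
gripper_width: -0.0
grasp_force: 3.0
```

>>> {"api": "apply_moves", "payload": {
  "series": [
    {"dx":0,"dy":0,"dz":0.7,"turn":0,"jaw":1},
    {"dx":0,"dy":0,"dz":1.4,"turn":0,"jaw":1},
    {"dx":0,"dy":0,"dz":2,"turn":0,"jaw":1},
    {"dx":0,"dy":0,"dz":2,"turn":0,"jaw":1},
    {"dx":0,"dy":0,"dz":2,"turn":0,"jaw":1}
  ]
}}

```text
time: 8.95
tool_pos: [0.5085, 0.0091, 0.181]
tool_rot: [0.0, 0.782, 0.623, 0.0]
contact_force: [-2.1, -0.0, 6.5]
gripper_width: -0.0
grasp_force: 3.3
```

>>> {"api": "apply_moves", "payload": {
  "series": [
    {"dx":0,"dy":0,"dz":0.5,"turn":0,"jaw":1},
    {"dx":0,"dy":0,"dz":1,"turn":0,"jaw":1},
    {"dx":0,"dy":0,"dz":1,"turn":0,"jaw":1}
  ]
}}

```text
time: 9.2
tool_pos: [0.5085, 0.009, 0.181]
tool_rot: [0.0, 0.782, 0.623, -0.0]
contact_force: [-4.7, -0.4, 11.2]
gripper_width: -0.002
grasp_force: 5.4
```

>>> {"api": "apply_moves", "payload": {
  "series": [
    {"dx":0,"dy":0,"dz":0.7,"turn":0,"jaw":1},
    {"dx":0,"dy":0,"dz":1.2,"turn":0,"jaw":1},
    {"dx":0,"dy":0,"dz":1.2,"turn":0,"jaw":1}
  ]
}}

```text
time: 9.45
tool_pos: [0.5086, 0.009, 0.1809]
tool_rot: [0.0, 0.782, 0.623, -0.0]
contact_force: [-7.8, -0.6, 16.2]
gripper_width: 0.0
grasp_force: 7.9
```

Hard stop at TCP z=0.181 (cap at 0.162), force rising without motion. Lift off.

>>> {"api": "apply_moves", "payload": {
  "series": [
    {"dx":0,"dy":0,"dz":-3,"turn":0,"jaw":1},
    {"dx":0,"dy":0,"dz":-15,"turn":0,"jaw":1},
    {"dx":0,"dy":0,"dz":-45,"turn":0,"jaw":1},
    {"dx":0,"dy":0,"dz":-85,"turn":0,"jaw":1},
    {"dx":0,"dy":0,"dz":-120,"turn":0,"jaw":1}
  ]
}}

```text
time: 9.87
tool_pos: [0.5077, 0.0094, 0.2988]
tool_rot: [-0.001, 0.782, 0.623, -0.0]
contact_force: [1.8, 0.8, -0.2]
gripper_width: -0.003
grasp_force: 0.0
```

>>> {"api": "apply_moves", "payload": {
  "series": [
    {"dx":-30,"dy":0,"dz":-10,"turn":0,"jaw":1},
    {"dx":-65,"dy":0,"dz":-10,"turn":0,"jaw":1},
    {"dx":-100,"dy":0,"dz":-10,"turn":0,"jaw":1},
    {"dx":-140,"dy":0,"dz":-10,"turn":0,"jaw":1},
    {"dx":-180,"dy":0,"dz":-10,"turn":0,"jaw":1}
  ]
}}

```text
time: 10.28
tool_pos: [0.4672, -0.1673, 0.308]
tool_rot: [0.0, 0.782, 0.623, 0.0]
contact_force: [0.0, 0.3, 0.1]
gripper_width: 0.0
grasp_force: 0.0
```

```bash
python3 look.py "[.508,.009,1.35]" end.png; python3 - <<'E'
from h import *
t=grab_frame('top');s=grab_frame('side')
a,b=red2(t,(285,120,330,165)).astype(np.float32),red2(s,(250,150,300,220)).astype(np.float32)
for z in(.156,.159,.162,.165,.168): print(z,fitcyl([(t,a),(s,b)],[.508,.01],.028,z-.006,z))
save('final.png',np.hstack([cv2.resize(t['pixels'][80:200,210:370],(400,300)),cv2.resize(s['pixels'][150:270,190:350],(400,300))]))
E
```

```text
top (array([0.50871036, 0.0106654 , 1.33192304]), np.float64(0.35322147607803345))
side (array([0.50768927, 0.00910521, 1.35014619]), np.float64(0.22135859727859497))
boss top 114.0 (array([0.50181569, 0.01013178]), np.float64(1.6222587823867798))
boss side 355.0 (array([0.50843085, 0.00750168]), np.float64(0.11302816867828369))
red t 286.0 306.2692307692308 150.1013986013986
red s 14.0 277.14285714285717 193.92857142857142
t 10.38 pos [ 0.4665 -0.1704  0.3076] yang -0.233 F [-0. -0. -0.] -> dx dy dz [0. 0. 0.] turn 0
0.156 (array([0.50958402, 0.00757158]), np.float64(0.3015274405479431))
0.159 (array([0.50787077, 0.00989799]), np.float64(0.26805561780929565))
0.162 (array([0.50684083, 0.01226364]), np.float64(0.3199470639228821))
0.165 (array([0.50611774, 0.01332643]), np.float64(0.43679022789001465))
0.168 (array([0.50518239, 0.01378248]), np.float64(0.5892194509506226))
```

View pics/final.png

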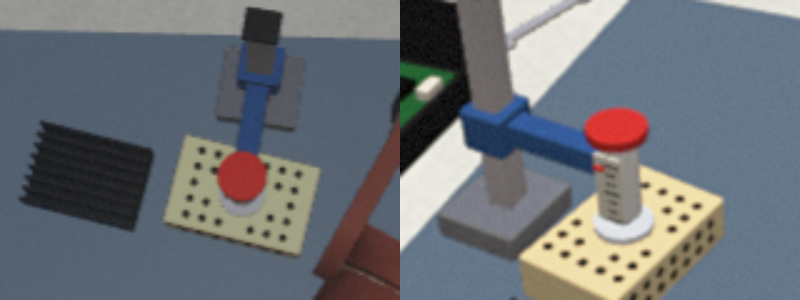

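The final view shows the cap down at about 0.16 m, with the barrel centred on the boss at right crop (620,215). The heat sink is untouched, the module clears it, and the arm is away from everything.

```bash
python3 -c "
from h import *
print(ticket.job_done())"
```

```text
the job is handed in; nothing more can be done
None
```

I slid the module in flat until its boss was centred under the foot to about 2 mm by camera fit, pressed the gauge to its lower stop and left it down, did not touch the heat sink, and handed the job in at about 10.5 s; the head was already about 17 mm lowered at the start, but the foot still cleared the boss by about 15 mm.

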